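# Twist the top culture pot off the stack and stand it on the free stirrer

### The arm

A 6-joint arm with a two-finger parallel gripper is mounted at the origin on the work surface. World frame = base frame: x ahead of the robot, y to its left, z up, the work surface at z = 0. Lengths are in mm, angles in rad, forces in N, time in s.
With the tool pointing down it reaches from about 350 to 775 mm from the base axis. Payload 7.3 kg.
Tool frame: the origin (TCP) lies between the finger pads; the fingertips stand 14 mm ahead of it and the grasp point (between the pads) lies 5 mm behind it; z points along the fingers, y is the line along which they close (so a half turn about z gives the same grasp; the last joint's range is limited). The gripper opens to 92 mm and grips with 3 to 60 N. Pads are 19 mm wide; open, the fingers measure 130 mm over their backs; the gripper's body (75 mm by 190 mm) begins 47 mm behind the grasp point.
Start: joints at [-1.4, 0.342, 1.524, -0, 1.275, -0.146], TCP at [163.574, -498.886, 240.741] pointing down, gripper open.
Joint ranges: [-2.53, 2.53], [-0.77, 2.02], [0.04, 2.7], [-1, 4.14], [0.28, 2.66], [-3.11, 3.11]. Speed limits (rad/s): [2.57, 2.57, 3.14, 3.14, 3.14, 3.14].

### API

Orientations are given as [roll, pitch, yaw] about the fixed x, y, z axes, in that order (R = Rz(yaw) Ry(pitch) Rx(roll)).
In Python, from plant import get_obs, cams, close_job gives the robot as it stands. The module is installed in compiled form; this text tells all that it offers.
- The arm moves only by the shell command python3 -m creep 'ROWS'. ROWS is JSON, a list of rows, each an object of numbers: "hand": the opening, from 0 (shut) to 1 (fully open); "tx", "ty", "tz": the shift along the tool's x, y, z in m; "spin": the turn about the tool's z in degrees. In form: [{"hand": .., "tx": .., "ty": .., "tz": .., "spin": ..}, ...]. A call has 1 to 5 rows; each row shifts and turns the commanded pose from where the row before left it, along the tool's axes as they then stand; what a row does not reach is not made up. A row lasts 1/8 s, in which the tool goes at most 62.5 mm and 10.7 degrees, less where a joint would pass 70% of its speed; a pose out of reach is approached as far as the arm can. A call is refused whole if a number of a shift passes 0.0625 or a number of a turn 10.7, either way. A call with a gripper value outside its range is refused whole. The fingers move at their own pace and stop on an object; the grip force is fixed at half the most. Time passes only in rows, so rows that do not move let the fingers close. It gives the time, the measured TCP pose, the force, the opening and the grip force at its end, in the units of the state.
- get_obs(): the state, without advancing time (a new reading comes with each control period).
- cams.capture(name): name is "scene" or "top" or "wrist"; returns a dict with "color" (420x560x3 uint8, red, green, blue), "K" (3x3 intrinsics, pixels), "R" (3x3) and "t" (3): a world point X has camera coordinates R X + t. Camera axes: x right, y down, z forward; pixel columns grow to the right and rows downward; lengths in mm; the calibration is good to about 2 mm. The wrist camera is an equidistant fisheye: a pixel r from the principal point sees the ray r / f radians off the axis. A picture is of the moment at which its call begins. There is no depth.
- close_job(): hands the job in; it is judged then, once.
The state is a dict: "time": time; "joint_positions": joint angles; "dq": joint speeds; "tau": joint torques, N m; "tool_pos": TCP position; "tcp_rot": TCP orientation; "contact_force": force on the tool from outside, world axes, zero at the start; "moment": the same for the moment, N m; "grip_width": finger opening in mm; "finger_force": force on a finger pad.
Only numpy, scipy, OpenCV 4.12 (cv2) and the standard library are available. Lean on these libraries where they do the work, as an engineer would, in place of code of your own. Each camera call takes 0.05 s, during which the arm holds its last target. There are 200 camera calls.

### The job

Take the top orange pot off the orange stack: its lugs are hooked under the ears of the pot below, so twist it about an eighth of a turn, either way, before or as you draw it up. Stand it upright in the middle of the plate of the free stirrer (the one with no jar on it), setting it down rather than dropping it, and leave the white pot alone.

Things in the scene. Friction and masses are not known exactly. Their poses are not given: they have to be found in the camera images.
- orange_pot: Loose open orange plastic pot, 40-85 g, 80 mm high, top of the stack. Origin: centre of underside; z up. Foot 40-44 mm across up to z 34, then round body 56 mm across (wall 3) to the rim at 80. Lugs 7 mm proud at z 34-40 and hooked rim ears (10 wide, to 44 mm from the axis and z 94) all on its +x and -x sides. +y and -y sides are smooth: grip there near the rim, closing along y.
- orange_stack: Stays: fixed white 100x100x12 mm stand with two fixed orange pots. Origin: centre of underside; z up; ears along +-x, hooked 4 mm above the loose pot's lugs. Rim at z 138, ears end at 152. The loose pot starts at z 104, x axes alike, foot 34 mm inside. A straight pull is blocked; turned 25 to 90 degrees either way it lifts freely (light friction, no click) and is clear 50 mm higher.
- free_plate (a point): Centre of the top of the free stirrer's flat white round plate, 100 mm across, 70 mm above the bench; z up. The stirrer is a fixed white box 110x120 mm with a black knob and red switch on its +x side. Its twin carries a glass jar with a black cap, 170 mm high in all.
- white_pot: Same shape and size in white, loose on a white stack one pot lower (ears end 152 mm above the bench). Origin: centre of underside, z up. Leave it where it is.
Things that resemble listed ones, but are neither listed nor needed, are in the scene too. What is shaped like the orange_pot but turquoise is not meant.

How it is judged:
By the outcome, as a careful person would: the job done as asked, in the order asked, and still so for the second after the job is handed in, with the robot touching nothing.
It also fails if it takes over 42 s, if anything falls off the work surface, if the arm or the gripper's body presses on something with over 40 N, if the wrist force passes 120 N, or if a joint passes its speed limit or range.

## Working session

There is one attempt and no reset: what is moved stays moved. The work goes in short steps, Python scripts to look and compute and a shell command to move; the robot and the scene stay as the last step left them, time stands still between calls to the robot, and variables do not carry over. Pictures are saved under pics/ and viewed, at most 10 in all, crops included, and the job is handed in when it is done.

```bash
mkdir -p pics; python3 - <<'E'
from plant import get_obs,cams
import cv2
for n in("scene","top"):
    c=cams.capture(n); cv2.imwrite(f"pics/{n}0.png",c["color"][:,:,::-1])
    print(n,c["K"].round(1).tolist(),c["R"].round(3).tolist(),c["t"].round(1).tolist())
o=get_obs();print(o["time"],o["tool_pos"],o["tcp_rot"],o["grip_width"])
E
```

```text
scene [[385.5, 0.0, 269.8], [0.0, 385.5, 210.4], [0.0, 0.0, 1.0]] [[0.44, 0.898, -0.011], [0.675, -0.339, -0.655], [-0.592, 0.281, -0.755]] [-211.6, -287.2, 1258.0]
top [[427.1, 0.0, 272.5], [0.0, 427.1, 222.7], [0.0, 0.0, 1.0]] [[0.021, -1.0, -0.003], [-0.999, -0.021, -0.044], [0.044, 0.004, -0.999]] [-19.4, 519.1, 940.2]
0.1 [ 163.52111122 -498.53096574  240.13936519] [-3.14027076e+00 -1.67319111e-04  3.16789252e-01] 91.41586811659354
```

View pics/scene0.png

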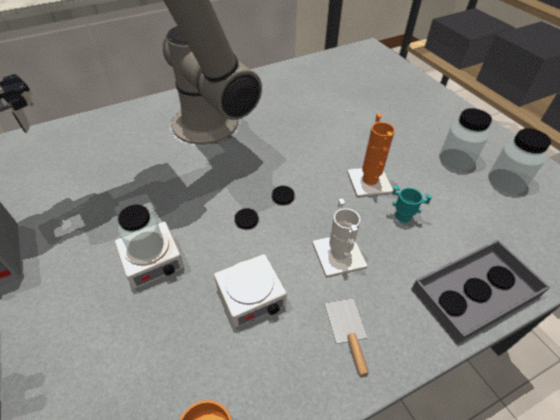

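View pics/top0.png

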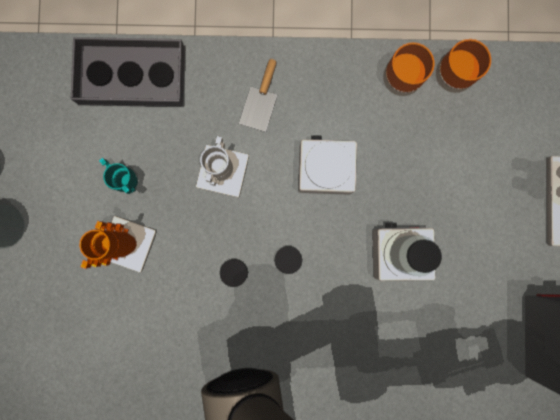

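```bash
python3 - <<'E'
import cv2,numpy as np
a=cv2.imread("pics/top0.png")[200:290,60:180]; b=cv2.imread("pics/scene0.png")[105:205,330:430]
a=cv2.resize(a,(480,360),interpolation=2); b=cv2.resize(b,(320,320),interpolation=2)
im=np.zeros((360,800,3),np.uint8); im[:,:480]=a; im[:320,480:]=b; cv2.imwrite("pics/crop1.png",im)
E
```

```text
(no output)
```

View pics/crop1.png

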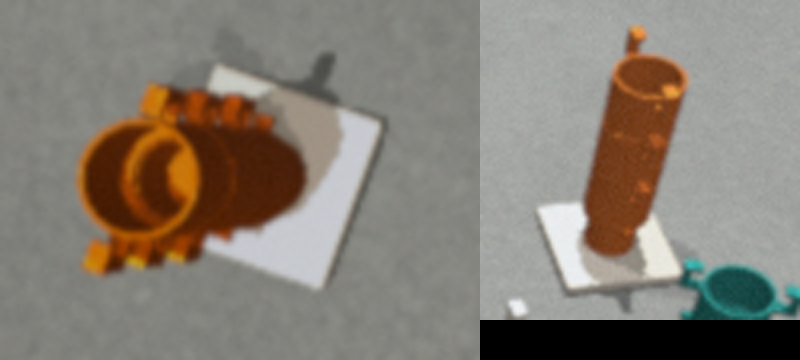

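The top shows three stacked orange pots. The loose one has its rim centred near full-image top (94.8,244.5) and scene (382.5,128.4), with ears at top (99.5,225) and (84.5,264).

Things that could be mistaken for it:
- Two big orange tubs, top (410,67) and (466,63): no ears, not on a stack.
- Turquoise pot, top (119,178): wrong colour.
- White pot, top (216,162): to be left alone.

I choose the orange stack. For the stirrer, the free one is at top (328,165); its twin at (405,253) carries a jar.

```bash
cat > h.py <<'E'
import numpy as np,cv2
from plant import cams,get_obs
def ray(c,p):
    d=c["R"].T@np.linalg.inv(c["K"])@np.array([p[0],p[1],1.]); return -c["R"].T@c["t"],d/np.linalg.norm(d)
def plane(c,p,z):
    o,d=ray(c,p); return (o+d*(z-o[2])/d[2]).round(1)
def tri(c1,p1,c2,p2):
    A=0;b=0
    for c,p in((c1,p1),(c2,p2)):
        o,d=ray(c,p);M=np.eye(3)-np.outer(d,d);A=A+M;b=b+M@o
    return np.linalg.solve(A,b).round(1)
E
python3 - <<'E'
from h import *
T=cams.capture("top");S=cams.capture("scene")
print("rim",plane(T,(94.75,244.5),184),plane(S,(382.5,128.4),184),tri(T,(94.75,244.5),S,(382.5,128.4)))
e1=plane(T,(99.5,225),196);e2=plane(T,(84.5,264.3),196);print("ears",e1,e2,np.degrees(np.arctan2(*(e1-e2)[[1,0]])))
k=[plane(T,(60+x/4,200+y/4),12) for x,y in((215,68),(383,122),(322,290))]
print("stand",k,(k[0]+k[2])/2,np.degrees(np.arctan2(*(k[1]-k[2])[[1,0]])),np.degrees(np.arctan2(*(k[0]-k[1])[[1,0]])))
# plate
for n,c,(x0,y0,x1,y1) in(("T",T,(290,130,370,205)),("S",S,(205,245,295,330))):
    g=cv2.cvtColor(c["color"],cv2.COLOR_RGB2GRAY)[y0:y1,x0:x1]
    cv2.imwrite(f"pics/p{n}.png",cv2.resize(g,None,fx=5,fy=5,interpolation=2))
a=cv2.imread("pics/pT.png");b=cv2.imread("pics/pS.png");im=np.zeros((430,800,3),np.uint8);im[:375,:400]=a;im[:425,400:]=b[:425,:400]
cv2.imwrite("pics/plate.png",cv2.convertScaleAbs(im,alpha=1.0))
E
```

```text
rim [465.4 313.5 184. ] [467.6 311.5 184. ] [465.2 314.3 181.5]
ears [500.7 301.3 196. ] [429.8 325.5 196. ] -18.846097633788055
stand [array([524.8, 345.5,  12. ]), array([496.7, 250.8,  12. ]), array([402.9, 281.6,  12. ])] [463.85 313.55  12.  ] -18.178018798418503 73.47298148261599
```

View pics/plate.png

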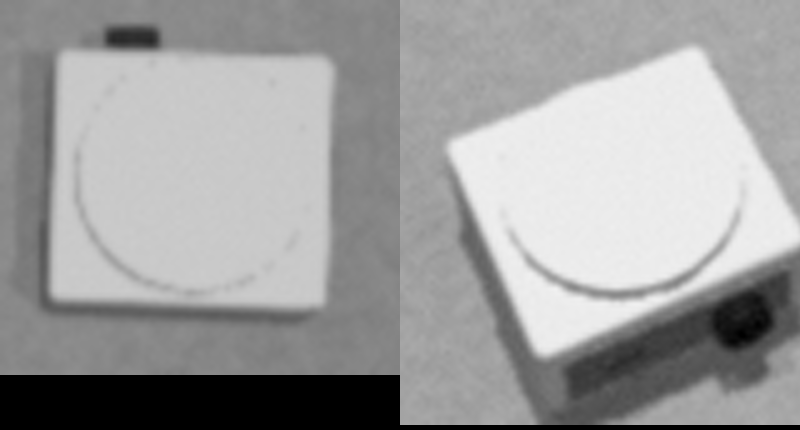

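The plate ring is centred at about crop (194,176) in the top view, which is full-image top (329,165). I'll raise and turn the tool to the pot's grip yaw (-18.5°).

```bash
python3 - <<'E'
from h import *
T=cams.capture("top");S=cams.capture("scene")
p=plane(T,(328.9,165.3),70);print(p)
print("S", plane(S,(205+222/5,245+ 200/5),70))
for a in (np.pi/2*np.arange(4)):
    q=S["K"]@(S["R"]@(p+50*np.array([np.cos(a),np.sin(a),0]))+S["t"]);print(((q[:2]/q[2]-[205,245])*5+[400,0]).round(0))
print("jar top",plane(T,(424,256),170),plane(T,(424,256),240))
E
python3 -m creep '[{"hand":1,"tx":0,"ty":0,"tz":-0.015,"spin":9.2},{"hand":1,"tx":0,"ty":0,"tz":-0.015,"spin":9.2},{"hand":1,"tx":0,"ty":0,"tz":-0.015,"spin":9.2},{"hand":1,"tx":0,"ty":0,"tz":-0.015,"spin":9.05}]'
```

```text
[ 640.  -124.9   70. ]
S [ 652.7 -129.6   70. ]
[671. 270.]
[729. 124.]
[572.  79.]
[506. 219.]
jar top [ 456.6 -290.5  170. ] [ 458.4 -265.9  240. ]
time: 0.8
tool_pos: [163.5, -498.8, 301.1]
tcp_rot: [-3.141, 0.0, -0.328]
contact_force: [-0.2, -0.3, -0.1]
grip_width: 91.7
finger_force: 0.0
```

```bash
python3 - <<'E'
from h import *
from scipy.optimize import least_squares
for n,(x0,y0,x1,y1) in(("top",(303,140,352,189)),("scene",(222,262,276,307))):
    c=cams.capture(n);g=cv2.cvtColor(c["color"],cv2.COLOR_RGB2GRAY)
    d=cv2.morphologyEx(g,cv2.MORPH_BLACKHAT,np.ones((7,7)))
    ys,xs=np.nonzero(d[y0:y1,x0:x1]>12)
    P=np.array([plane(c,(x+x0,y+y0),67)[:2] for x,y in zip(xs,ys)])
    P=P[np.abs(np.hypot(*(P-[643,-126]).T)-50)<14]
    r=least_squares(lambda q:np.hypot(*(P-q[:2]).T)-50,[643,-126],loss="soft_l1")
    print(n,len(P),r.x,np.abs(r.fun).mean())
E
python3 -m creep '[{"hand":1,"tx":0.0208,"ty":-0.048,"tz":0,"spin":0},{"hand":1,"tx":0.0208,"ty":-0.048,"tz":0,"spin":0},{"hand":1,"tx":0.0208,"ty":-0.048,"tz":0,"spin":0},{"hand":1,"tx":0.0208,"ty":-0.048,"tz":0,"spin":0},{"hand":1,"tx":0.0208,"ty":-0.048,"tz":0,"spin":0}]'
python3 -m creep '[{"hand":1,"tx":0.0208,"ty":-0.048,"tz":0,"spin":0},{"hand":1,"tx":0.0208,"ty":-0.048,"tz":0,"spin":0},{"hand":1,"tx":0.0208,"ty":-0.048,"tz":0,"spin":0},{"hand":1,"tx":0.0208,"ty":-0.048,"tz":0,"spin":0}]'
```

```text
top 76 [ 642.41368153 -124.28396981] 0.9177457074178935
scene 180 [ 642.55434094 -126.26025533] 1.8403357727219416
time: 1.52
tool_pos: [339.1, -302.7, 300.1]
tcp_rot: [-3.141, 0.0, -0.319]
contact_force: [-0.3, -0.5, 0.1]
grip_width: 91.9
finger_force: 0.0
time: 2.02
tool_pos: [478.9, -147.0, 300.0]
tcp_rot: [3.141, 0.001, -0.319]
contact_force: [0.3, -1.0, -0.4]
grip_width: 91.9
finger_force: 0.0
```

```bash
python3 -m creep '[{"hand":1,"tx":-0.0174,"ty":-0.048,"tz":0,"spin":0},{"hand":1,"tx":-0.0174,"ty":-0.048,"tz":0,"spin":0},{"hand":1,"tx":-0.0174,"ty":-0.048,"tz":0,"spin":0},{"hand":1,"tx":-0.0174,"ty":-0.048,"tz":0,"spin":0},{"hand":1,"tx":-0.0174,"ty":-0.048,"tz":0,"spin":0}]'
python3 -m creep '[{"hand":1,"tx":-0.0174,"ty":-0.048,"tz":0,"spin":0},{"hand":1,"tx":-0.0174,"ty":-0.048,"tz":0,"spin":0},{"hand":1,"tx":-0.0174,"ty":-0.048,"tz":0,"spin":0},{"hand":1,"tx":-0.0174,"ty":-0.048,"tz":0,"spin":0},{"hand":1,"tx":0,"ty":0,"tz":0,"spin":0}]'
python3 - <<'E'
from h import *
c=cams.capture("wrist");im=c["color"]
cv2.imwrite("pics/w1.png",im[:,:,::-1]);print(c["K"].round(1).tolist(),c["R"].round(3).tolist(),c["t"].round(1).tolist())
E
```

```text
time: 2.65
tool_pos: [471.3, 108.2, 300.0]
tcp_rot: [3.141, 0.001, -0.319]
contact_force: [2.1, -0.1, 0.3]
grip_width: 92.2
finger_force: 0.0
time: 3.28
tool_pos: [465.7, 313.6, 299.2]
tcp_rot: [3.141, 0.002, -0.315]
contact_force: [0.2, 0.1, 0.2]
grip_width: 91.4
finger_force: 0.0
[[325.2, 0.0, 281.0], [0.0, 325.2, 213.5], [0.0, 0.0, 1.0]] [[-0.309, -0.951, -0.001], [-0.921, 0.299, 0.25], [-0.238, 0.078, -0.968]] [443.6, 288.3, 532.2]
```

View pics/w1.png

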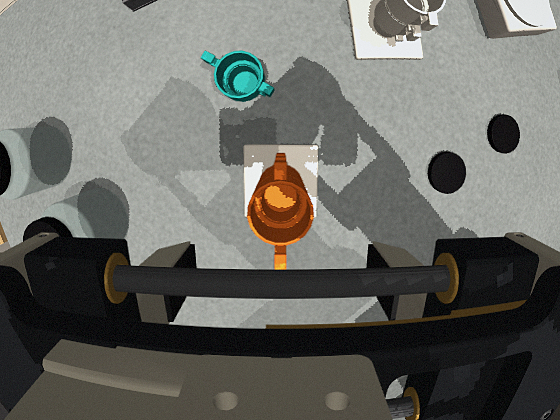

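The wrist view shows the orange pot's rim at about (281,212), centred between the fingers, with its ears along the image vertical as wanted. Descending.

```bash
python3 -m creep '[{"hand":1,"tx":0,"ty":-0.0005,"tz":0.045,"spin":0},{"hand":1,"tx":0,"ty":0,"tz":0.045,"spin":0},{"hand":1,"tx":0,"ty":0,"tz":0.025,"spin":0},{"hand":1,"tx":0,"ty":0,"tz":0.014,"spin":0},{"hand":1,"tx":0,"ty":0,"tz":0,"spin":0}]'
python3 -m creep '[{"hand":0.5,"tx":0,"ty":0,"tz":0,"spin":0},{"hand":0.5,"tx":0,"ty":0,"tz":0,"spin":0},{"hand":0.5,"tx":0,"ty":0,"tz":0,"spin":0},{"hand":0.5,"tx":0,"ty":0,"tz":0,"spin":0}]'
```

```text
time: 3.95
tool_pos: [466.8, 310.4, 171.2]
tcp_rot: [3.14, 0.001, -0.323]
contact_force: [0.8, -0.5, 0.9]
grip_width: 91.2
finger_force: 0.0
time: 4.45
tool_pos: [467.0, 311.4, 172.0]
tcp_rot: [-3.141, -0.001, -0.323]
contact_force: [-0.1, -0.1, 2.2]
grip_width: 56.2
finger_force: 22.5
```

```bash
python3 -m creep '[{"hand":0.3,"tx":0,"ty":0,"tz":0,"spin":0},{"hand":0.3,"tx":0,"ty":0,"tz":0,"spin":0},{"hand":0.3,"tx":0,"ty":0,"tz":0,"spin":0}]'
```

```text
time: 4.82
tool_pos: [467.0, 311.4, 172.0]
tcp_rot: [-3.141, -0.001, -0.323]
contact_force: [-0.5, 0.4, 3.8]
grip_width: 56.2
finger_force: 30.0
```

```bash
python3 -m creep '[{"hand":0.3,"tx":0,"ty":0,"tz":0,"spin":-5},{"hand":0.3,"tx":0,"ty":0,"tz":0,"spin":-7},{"hand":0.3,"tx":0,"ty":0,"tz":0,"spin":-7}]'
python3 -m creep '[{"hand":0.3,"tx":0,"ty":0,"tz":0,"spin":-7},{"hand":0.3,"tx":0,"ty":0,"tz":0,"spin":-7},{"hand":0.3,"tx":0,"ty":0,"tz":0,"spin":-7},{"hand":0.3,"tx":0,"ty":0,"tz":0,"spin":-7},{"hand":0.3,"tx":0,"ty":0,"tz":0,"spin":0}]'
python3 - <<'E'
from h import *
print(get_obs()["moment"])
c=cams.capture("wrist");cv2.imwrite("pics/w2.png",c["color"][60:420,:,::-1])
E
```

```text
time: 5.2
tool_pos: [467.0, 311.6, 172.1]
tcp_rot: [-3.141, -0.001, 0.013]
contact_force: [-1.4, 1.9, 3.6]
grip_width: 56.0
finger_force: 30.0
time: 5.82
tool_pos: [466.9, 312.4, 172.1]
tcp_rot: [-3.14, -0.002, 0.498]
contact_force: [-0.7, 5.2, 3.9]
grip_width: 56.0
finger_force: 30.0
[0.9277524  0.259046   0.00963671]
```

View pics/w2.png

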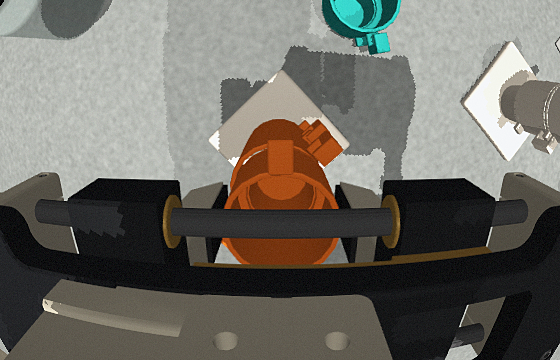

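The pot's ear at (281,155) turned with the gripper, while the lower ears at (322,140) stayed behind, so the twist worked. Drawing it up.

```bash
python3 -m creep '[{"hand":0.3,"tx":0,"ty":0,"tz":-0.004,"spin":0},{"hand":0.3,"tx":0,"ty":0,"tz":-0.008,"spin":0},{"hand":0.3,"tx":0,"ty":0,"tz":-0.008,"spin":0}]'
```

```text
time: 6.25
tool_pos: [466.7, 311.2, 191.6]
tcp_rot: [3.142, 0.001, 0.497]
contact_force: [-0.9, 2.9, -1.0]
grip_width: 56.5
finger_force: 30.0
```

```bash
python3 -m creep '[{"hand":0.3,"tx":0,"ty":0,"tz":-0.012,"spin":0},{"hand":0.3,"tx":0,"ty":0,"tz":-0.015,"spin":0},{"hand":0.3,"tx":0,"ty":0,"tz":-0.02,"spin":0},{"hand":0.3,"tx":0,"ty":0,"tz":-0.02,"spin":0},{"hand":0.3,"tx":0,"ty":0,"tz":0,"spin":0}]'
python3 -m creep '[{"hand":0.3,"tx":-0.0025,"ty":0.0225,"tz":0,"spin":0},{"hand":0.3,"tx":-0.0049,"ty":0.0425,"tz":0,"spin":0},{"hand":0.3,"tx":-0.0049,"ty":0.0425,"tz":0,"spin":0},{"hand":0.3,"tx":-0.0049,"ty":0.0425,"tz":0,"spin":0},{"hand":0.3,"tx":-0.0049,"ty":0.0425,"tz":0,"spin":0}]'
```

```text
time: 6.88
tool_pos: [467.7, 311.2, 260.9]
tcp_rot: [3.141, -0.004, 0.497]
contact_force: [-0.1, 0.1, -1.3]
grip_width: 56.2
finger_force: 30.0
time: 7.5
tool_pos: [539.3, 129.9, 258.1]
tcp_rot: [3.142, 0.001, 0.497]
contact_force: [0.2, -0.0, 0.0]
grip_width: 56.6
finger_force: 30.0
```

```bash
python3 -m creep '[{"hand":0.3,"tx":-0.0049,"ty":0.0425,"tz":0,"spin":0},{"hand":0.3,"tx":-0.0049,"ty":0.0425,"tz":0,"spin":0},{"hand":0.3,"tx":-0.0049,"ty":0.0425,"tz":0,"spin":0},{"hand":0.3,"tx":-0.0049,"ty":0.0425,"tz":0,"spin":0},{"hand":0.3,"tx":-0.0049,"ty":0.0425,"tz":0,"spin":0}]'
python3 -m creep '[{"hand":0.3,"tx":-0.004,"ty":0.04,"tz":0,"spin":0},{"hand":0.3,"tx":-0.0025,"ty":0.0225,"tz":0,"spin":0},{"hand":0.3,"tx":0,"ty":0,"tz":0,"spin":0},{"hand":0.3,"tx":0,"ty":0,"tz":0,"spin":0}]'
python3 - <<'E'
from h import *
print(get_obs()["tool_pos"])
ims=[]
for n in("top","scene"):
    c=cams.capture(n);x,y=(270,110) if n=="top" else (190,180)
    ims.append(cv2.resize(c["color"][y:y+130,x:x+110,::-1],(400,473),interpolation=2))
cv2.imwrite("pics/over.png",np.hstack(ims))
E
```

```text
time: 8.12
tool_pos: [619.1, -68.5, 257.9]
tcp_rot: [-3.141, 0.001, 0.497]
contact_force: [0.2, 0.1, -0.5]
grip_width: 56.1
finger_force: 30.0
time: 8.62
tool_pos: [642.8, -124.3, 258.2]
tcp_rot: [-3.14, 0.001, 0.498]
contact_force: [0.7, -0.1, -0.4]
grip_width: 56.2
finger_force: 30.0
[ 642.8125737  -124.2839844   258.16308922]
```

View pics/over.png

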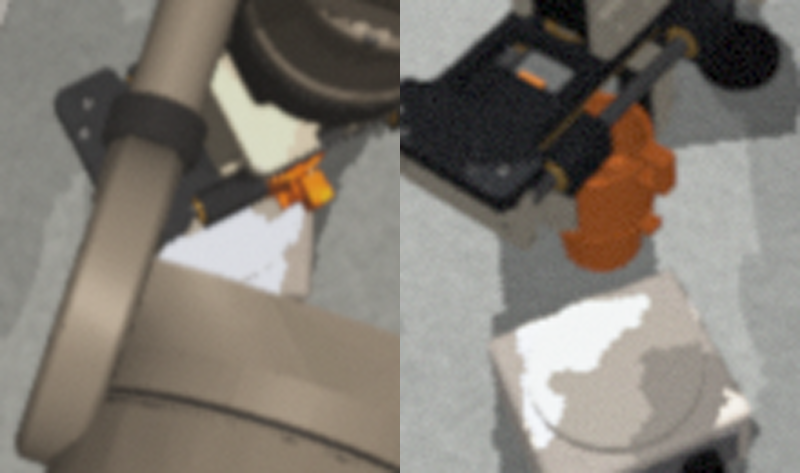

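The scene view shows the pot hanging upright over the free plate, foot bottom near crop (603,248), which is scene (246,248). The arm hides it from the top camera. Next I check the lateral offset and lower it.

```bash
python3 - <<'E'
from h import *
S=cams.capture("scene");q=lambda X:(lambda v:(v[:2]/v[2]).round(1))(S["K"]@(S["R"]@np.array(X)+S["t"]))
print(q([642.8,-124.3,190]),q([652.8,-124.3,190]),q([642.8,-114.3,190]))
E
python3 -m creep '[{"hand":0.3,"tx":0,"ty":0,"tz":0.025,"spin":0},{"hand":0.3,"tx":0,"ty":0,"tz":0.035,"spin":0},{"hand":0.3,"tx":0,"ty":0,"tz":0.03,"spin":0},{"hand":0.3,"tx":0,"ty":0,"tz":0.015,"spin":0},{"hand":0.3,"tx":0,"ty":0,"tz":0.005,"spin":0}]'
python3 - <<'E'
from h import *
c=cams.capture("scene");cv2.imwrite("pics/low.png",cv2.resize(c["color"][220:330,190:310,::-1],(600,550),interpolation=2))
E
```

```text
[246.5 245.8] [248.7 249.9] [251.5 243.8]
time: 9.4
tool_pos: [643.2, -124.5, 148.4]
tcp_rot: [-3.141, 0.0, 0.498]
contact_force: [0.3, -0.4, -0.2]
grip_width: 55.7
finger_force: 30.0
```

View pics/low.png

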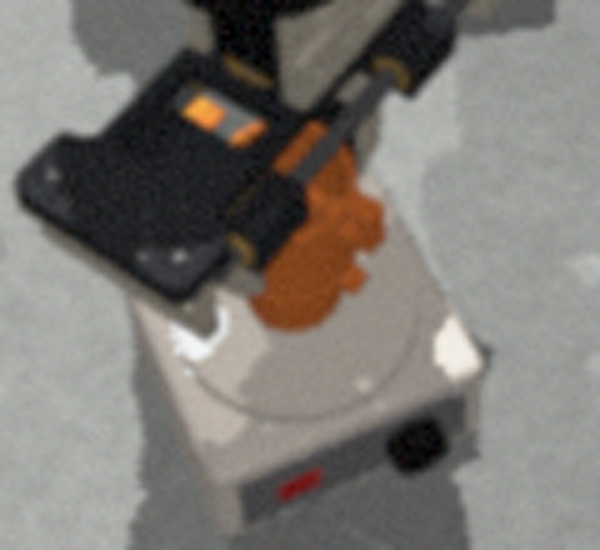

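The pot hangs about 10 mm above the plate. Its foot is centred near crop (297,305), in line with the plate centre at about (297,313) for that height, so it is centred within a few mm. Now setting it down gently.

```bash
python3 -m creep '[{"hand":0.3,"tx":0,"ty":0,"tz":0.003,"spin":0},{"hand":0.3,"tx":0,"ty":0,"tz":0.002,"spin":0},{"hand":0.3,"tx":0,"ty":0,"tz":0.001,"spin":0},{"hand":0.3,"tx":0,"ty":0,"tz":0.001,"spin":0},{"hand":0.3,"tx":0,"ty":0,"tz":0,"spin":0}]'
```

```text
time: 10.07
tool_pos: [643.3, -125.0, 141.7]
tcp_rot: [3.142, 0.0, 0.497]
contact_force: [0.1, -0.6, -0.5]
grip_width: 56.2
finger_force: 30.0
```

```bash
python3 -m creep '[{"hand":0.3,"tx":0,"ty":0,"tz":0.001,"spin":0},{"hand":0.3,"tx":0,"ty":0,"tz":0.001,"spin":0},{"hand":0.3,"tx":0,"ty":0,"tz":0,"spin":0}]'
python3 -m creep '[{"hand":0.3,"tx":0,"ty":0,"tz":0.001,"spin":0},{"hand":0.3,"tx":0,"ty":0,"tz":0,"spin":0}]'
python3 -m creep '[{"hand":0.3,"tx":0,"ty":0,"tz":0.001,"spin":0},{"hand":0.3,"tx":0,"ty":0,"tz":0,"spin":0}]'
```

```text
time: 10.45
tool_pos: [643.2, -124.9, 139.6]
tcp_rot: [-3.141, 0.0, 0.497]
contact_force: [0.7, -0.6, -0.2]
grip_width: 56.4
finger_force: 30.0
time: 10.7
tool_pos: [643.2, -124.9, 138.6]
tcp_rot: [-3.142, 0.0, 0.497]
contact_force: [0.3, 0.1, -0.5]
grip_width: 56.3
finger_force: 30.0
time: 10.95
tool_pos: [643.4, -125.0, 138.1]
tcp_rot: [3.141, -0.0, 0.497]
contact_force: [-1.6, -0.2, 2.3]
grip_width: 56.3
finger_force: 30.0
```

```bash
python3 -m creep '[{"hand":0.3,"tx":0,"ty":0,"tz":0.0005,"spin":0},{"hand":0.3,"tx":0,"ty":0,"tz":0,"spin":0}]'
```

```text
time: 11.2
tool_pos: [643.4, -125.0, 138.1]
tcp_rot: [3.141, -0.001, 0.497]
contact_force: [-0.5, -0.0, 6.4]
grip_width: 56.2
finger_force: 30.0
```

It is on the plate: 6.4 N upward and no further descent. Releasing.

```bash
python3 -m creep '[{"hand":0.7,"tx":0,"ty":0,"tz":0,"spin":0},{"hand":0.85,"tx":0,"ty":0,"tz":0,"spin":0},{"hand":1,"tx":0,"ty":0,"tz":0,"spin":0},{"hand":1,"tx":0,"ty":0,"tz":0,"spin":0},{"hand":1,"tx":0,"ty":0,"tz":0,"spin":0}]'
python3 -m creep '[{"hand":1,"tx":0,"ty":0,"tz":-0.01,"spin":0},{"hand":1,"tx":0,"ty":0,"tz":-0.03,"spin":0},{"hand":1,"tx":0,"ty":0,"tz":-0.05,"spin":0},{"hand":1,"tx":0,"ty":0,"tz":-0.05,"spin":0},{"hand":1,"tx":0,"ty":0,"tz":0,"spin":0}]'
python3 -m creep '[{"hand":1,"tx":-0.04,"ty":0,"tz":0,"spin":0},{"hand":1,"tx":-0.045,"ty":0,"tz":0,"spin":0},{"hand":1,"tx":-0.045,"ty":0,"tz":0,"spin":0},{"hand":1,"tx":-0.03,"ty":0,"tz":0,"spin":0},{"hand":1,"tx":0,"ty":0,"tz":0,"spin":0}]'
python3 - <<'E'
from h import *
ims=[]
for n in("top","scene"):
    c=cams.capture(n);x,y=(270,110) if n=="top" else (190,200)
    ims.append(cv2.resize(c["color"][y:y+130,x:x+110,::-1],(400,473),interpolation=2))
cv2.imwrite("pics/end.png",np.hstack(ims))
E
```

```text
time: 11.82
tool_pos: [643.3, -125.0, 137.1]
tcp_rot: [-3.142, 0.0, 0.497]
contact_force: [0.4, 0.3, -0.4]
grip_width: 91.8
finger_force: 0.0
time: 12.45
tool_pos: [645.0, -125.4, 283.4]
tcp_rot: [3.134, -0.007, 0.498]
contact_force: [0.0, 0.4, -0.6]
grip_width: 91.8
finger_force: 0.0
time: 13.08
tool_pos: [501.2, -202.0, 277.3]
tcp_rot: [-3.141, 0.0, 0.495]
contact_force: [1.0, -0.4, 1.1]
grip_width: 91.4
finger_force: 0.0
```

View pics/end.png

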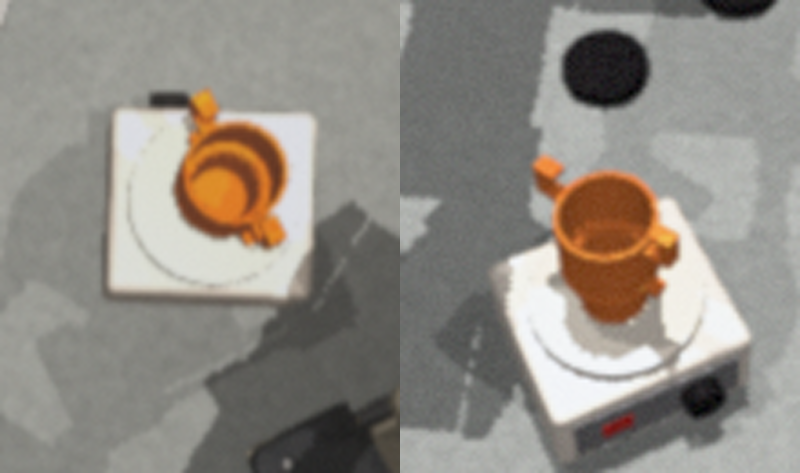

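The pot stands upright. Its floor is at about top-crop (217,195), within roughly 4 mm of the plate centre, and the gripper is clear. Handing in.

```bash
python3 -c "
from plant import close_job
print(close_job())"
```

```text
the job is handed in; nothing more can be done
None
```

The top orange pot was twisted about 47°, lifted off the stack and set down upright within about 4 mm of the middle of the free stirrer's plate; the white pot was not touched, and the job was handed in at about 13 s.

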